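# Put the balance's check weights away

## Task

The balance has been checked and its four steel disc weights are still stacked on the pan. Take the stack apart and set each weight flat in the recess of its own wooden block, the largest weight in the block with the largest recess and so on down to the smallest in the smallest. Keep the weights upright, do not drop any, and leave the glass beaker standing where it is.

Things in the scene. Friction and masses are not known exactly. Their poses are not given: they have to be found in the camera images.
- balance: Low white laboratory balance, 170 x 140 mm, fixed to the table, with a round metal pan of 110 mm diameter whose top is 50 mm above the table. Origin: on the table straight under the pan centre; z up.
- weight_a: The largest of four plain steel disc weights, 64 mm in diameter, 24 mm high, at the start at the bottom of the stack, standing on the balance pan. Origin: centre of its underside; z up its axis.
- seat_a: Light wooden storage block for the largest weight, fixed, 90 x 90 x 16 mm, with a round, grey-lined recess in the middle of its top, 76 mm wide and 6 mm deep (2 mm bevel at the mouth). Origin: centre of its underside, on the table, so the recess floor is 10 mm above the origin and the block's top 16 mm; z up.
- weight_b: The second largest of four plain steel disc weights, 50 mm in diameter, 24 mm high, at the start standing on the largest weight. Origin: centre of its underside; z up its axis.
- seat_b: Light wooden storage block for the second largest weight, fixed, 90 x 90 x 16 mm, with a round, grey-lined recess in the middle of its top, 62 mm wide and 6 mm deep (2 mm bevel at the mouth). Origin: centre of its underside, on the table, so the recess floor is 10 mm above the origin and the block's top 16 mm; z up.
- weight_c: The second smallest of four plain steel disc weights, 36 mm in diameter, 24 mm high, at the start standing on the second largest weight. Origin: centre of its underside; z up its axis.
- seat_c: Light wooden storage block for the second smallest weight, fixed, 90 x 90 x 16 mm, with a round, grey-lined recess in the middle of its top, 48 mm wide and 6 mm deep (2 mm bevel at the mouth). Origin: centre of its underside, on the table, so the recess floor is 10 mm above the origin and the block's top 16 mm; z up.
- weight_d: The smallest of four plain steel disc weights, 22 mm in diameter, 24 mm high, at the start on top of the stack. Origin: centre of its underside; z up its axis.
- seat_d: Light wooden storage block for the smallest weight, fixed, 90 x 90 x 16 mm, with a round, grey-lined recess in the middle of its top, 34 mm wide and 6 mm deep (2 mm bevel at the mouth). Origin: centre of its underside, on the table, so the recess floor is 10 mm above the origin and the block's top 16 mm; z up.
- beaker: Empty glass beaker, 66 mm across and 80 mm high, standing loose on the table beyond the blocks; not to be disturbed. Origin: centre of its underside; z up.
There are look-alikes about, which are no part of the job. What is shaped like the weight_a but red or turquoise is not meant.

How it is judged:
At the end, for the whole second after the job is handed in: Each of the four weights lies flat (within 4.5 degrees) on the floor of its own block's recess (underside 7 to 12.5 mm above the block's underside), its centre within 8 mm of the block's centre, at rest; the beaker stands within 30 mm of where it was (horizontal distance between weight_a and seat_a below 0.008 m and z of weight_a in the frame of seat_a between 0.007 and 0.0125 m and angle between each of weight_a, weight_b, weight_c, weight_d's own z axis and vertical below 0.08 rad and linear speed of each of weight_a, weight_b, weight_c, weight_d below 0.02 m/s and horizontal distance between weight_b and seat_b below 0.008 m and z of weight_b in the frame of seat_b between 0.007 and 0.0125 m and horizontal distance between weight_c and seat_c below 0.008 m and z of weight_c in the frame of seat_c between 0.007 and 0.0125 m and horizontal distance between weight_d and seat_d below 0.008 m and z of weight_d in the frame of seat_d between 0.007 and 0.0125 m and distance of beaker from where it was at the start of the episode below 0.03 m and angle between beaker's own z axis and vertical below 0.3 rad); the robot touches nothing.
It fails at once if a weight is tipped more than 35 degrees (angle between any of weight_a, weight_b, weight_c, weight_d's own z axis and vertical above 0.61 rad).
It fails at once if a weight is dropped: it falls faster than 0.8 m/s with no finger on it ((linear speed of weight_a above 0.8 m/s and contact force between the fingers and weight_a below 0.2 N) or (linear speed of weight_b above 0.8 m/s and contact force between the fingers and weight_b below 0.2 N) or (linear speed of weight_c above 0.8 m/s and contact force between the fingers and weight_c below 0.2 N) or (linear speed of weight_d above 0.8 m/s and contact force between the fingers and weight_d below 0.2 N)).
It fails at once if the beaker is pushed more than 30 mm or tipped over (not (distance of beaker from where it was at the start of the episode below 0.03 m and angle between beaker's own z axis and vertical below 0.3 rad)).
It also fails if it takes over 99 s, if anything falls off the work surface, if the arm or the gripper's body presses on something with over 40 N, if the wrist force passes 120 N, or if a joint passes its speed limit or range.

## Robot

A 7-joint arm with a two-finger parallel gripper is mounted at the origin on a cart in front of the work surface, level with it; the furniture and walls round the work are solid. World frame = base frame: x ahead of the robot, y to its left, z up, the work surface at z = 0. Lengths are in m, angles in rad, forces in N, time in s.
With the tool pointing down it reaches from about 0.4 to 0.85 m from the base axis. Payload 4.4 kg.
Tool frame: the origin (TCP) lies at the very end of the fingers, on their centre line; the grasp point (between the pads) lies 19 mm behind it; z points along the fingers, y is the line along which they close (so a half turn about z gives the same grasp; the last joint's range is limited). The gripper opens to 94 mm and grips with 3 to 60 N. Pads are 16 mm wide; open, the fingers measure 119 mm over their backs; the gripper's body (75 mm by 177 mm) begins 78 mm behind the grasp point.
Start: joints at [1.12, 0.628, 0.038, 1.517, -0.027, 0.996, -0.02], TCP at [0.244, -0.602, 0.205] pointing down, gripper open.
Joint ranges: [-3.06, 3.06], [-0.37, 2.12], [-1.25, 1.32], [0.18, 2.47], [-1.1, 4.24], [0.23, 1.98], [-2.94, 2.94]. Speed limits (rad/s): [2.57, 2.57, 3.14, 3.14, 3.14, 3.14, 3.14].

## Interface

Orientations are given as a unit quaternion [x, y, z, w].
In Python, from rig import bot gives the robot as it stands. Calls block until the motion is done:
- bot.move_pose(position, orientation): joint-space move of the TCP to a pose.
- bot.line_to(position, feed=0.15, orientation=None, threshold=None): straight line of the TCP; orientation=None keeps the orientation; feed is the mean speed in m/s. With threshold (N) it stops when the force on the tool has changed by that much, and returns True; else False.
- bot.goto_joints(angles): joint-space move.
- bot.command_gripper(opening, grip_force=None): finger opening in m; grip_force is the grip in N (None keeps the last); returns when the fingers have stopped.
- bot.dwell(seconds).
- bot.inverse_kinematics(position, orientation): joint angles nearest the present ones, or None.
- bot.state(): the state.
- bot.get_image(name): name is "side" or "top" or "wrist"; returns (picture, depth): 420x560x3 uint8, red, green, blue; 420x560 float32, m along the optical axis (not along the pixel's ray), 0 where there is no reading.
- bot.camera_info(name): a dict with "mtx" (3x3 intrinsics, pixels), "R" (3x3) and "t" (3): a world point X has camera coordinates R X + t. Camera axes: x right, y down, z forward; pixel columns grow to the right and rows downward; lengths in m; the calibration is good to about 2 mm. A picture is of the moment at which its call begins: read the wrist's pose just before it. camera_info takes no time and is no camera call; for the wrist camera it gives the pose at the moment of the call.
A pose or a line that the arm cannot do raises bot.IKError and nothing moves.
- bot.sign_off(): hands the job in; it is judged then, once.
Trained networks look in the newest picture that a camera, given by its name, has taken for a name from the list of things; names that differ only in an ending like _2 or _b are one class to them, and where a whole thing is asked for, a point or a joint stands for the part that bears it (a point fixed in the world has none). Each returns a list of dicts, best first, with "conf" (0 to 1); they miss things now and then, are a little off and sometimes report something else, mostly with a low value. They report only what shows in the picture. A call takes as long as a camera call. They do not tell look-alikes from the thing itself.
- bot.look_for(camera, target): "point" ([x, y, z] in m, in the coordinates of the camera as it stood for that picture, good to about 4 mm: the middle of the surface that is visible of it).
The state is a dict: "clock": time; "joint_positions": joint angles; "joint_vel": joint speeds; "tau": joint torques, N m; "eef_pos": TCP position; "tool_rot": TCP orientation; "ft_force": force on the tool from outside, world axes, zero at the start; "wrist_torque": the same for the moment, N m; "width": finger opening in m; "gripper_force": force on a finger pad.
Only numpy, scipy, OpenCV 4.12 (cv2) and the standard library are available. Lean on these libraries where they do the work, as an engineer would, in place of code of your own. Each camera call takes 0.05 s, during which the arm holds its last target. There are 200 camera calls.

## Working session

There is one attempt and no reset: what is moved stays moved. The work goes in short steps, each a Python script; the robot and the scene stay as the last script left them, time stands still between calls to the robot, and variables do not carry over. Pictures are saved under pics/ and viewed, at most 14 in all, crops included, and the job is handed in when it is done.

```bash
mkdir -p pics; ls
python3 - <<'E'
from rig import bot
import cv2,numpy as np
for n in("top","side"):
    im,d=bot.get_image(n); cv2.imwrite(f"pics/{n}0.png",im[:,:,::-1]); np.save(f"pics/{n}0.npy",d)
    c=bot.camera_info(n);print(n,c)
    for t in("weight_a","seat_a","balance","beaker"):
        for r in bot.look_for(n,t):
            p=np.array(r["point"]);w=c["R"].T@(p-c["t"]);q=c["mtx"]@p
            print(t,round(r["conf"],2),w.round(3),(q[:2]/q[2]).round())
print(bot.state())
E
```

```text
pics
top {'mtx': array([[397.76627548,   0.        , 283.51376332],
       [  0.        , 397.76627548, 206.60203849],
       [  0.        ,   0.        ,   1.        ]]), 'R': array([[ 0.02255015, -0.99971144,  0.00827764],
       [-0.99214809, -0.02339683, -0.1228607 ],
       [ 0.12301892, -0.00544212, -0.9923894 ]]), 't': array([-0.11569793,  0.5777578 ,  0.8820037 ])}
weight_a 0.91 [0.692 0.079 0.027] [208. 158.]
weight_a 0.91 [0.379 0.003 0.024] [235. 294.]
weight_a 0.69 [0.627 0.148 0.021] [178. 185.]
weight_a 0.67 [0.504 0.149 0.02 ] [175. 238.]
weight_a 0.59 [0.559 0.011 0.123] [229. 210.]
weight_a 0.53 [ 0.56  -0.005  0.073] [239. 213.]
weight_a 0.47 [0.551 0.005 0.097] [233. 215.]
weight_a 0.31 [0.526 0.007 0.033] [235. 229.]
seat_a 0.73 [ 0.475 -0.346  0.016] [387. 255.]
seat_a 0.7 [ 0.608 -0.202  0.008] [325. 198.]
seat_a 0.66 [ 0.463 -0.204  0.013] [326. 259.]
balance 0.65 [ 0.561 -0.001  0.074] [238. 212.]
balance 0.57 [0.528 0.011 0.033] [234. 228.]
beaker 0.65 [ 0.752 -0.342  0.037] [387. 137.]
side {'mtx': array([[410.97868816,   0.        , 277.50506152],
       [ 
[... 960 characters left out ...]
positions': array([ 1.12017739,  0.62844365,  0.0385196 ,  1.51743656, -0.0270049 ,
        0.99630603, -0.01998611]), 'joint_vel': array([-0.00137817, -0.00188792, -0.0001802 , -0.0006215 ,  0.00178829,
        0.0005645 , -0.00176508]), 'tau': array([-3.62082474e-04, -5.49136877e+01,  1.14149563e+00, -1.86776358e+01,
       -5.25274314e-02,  1.67891721e-02,  3.89168565e-05]), 'eef_pos': array([ 0.24401391, -0.60244304,  0.20543875]), 'tool_rot': array([ 9.81549248e-01,  1.91209500e-01,  5.02509272e-06, -3.93098742e-05]), 'ft_force': array([-0.68666005,  0.72734871,  0.01003833]), 'wrist_torque': array([0.0674063 , 0.0281947 , 0.02187135]), 'gripper_force': 0.0, 'width': 0.0937636029626676}
```

View pics/top0.png

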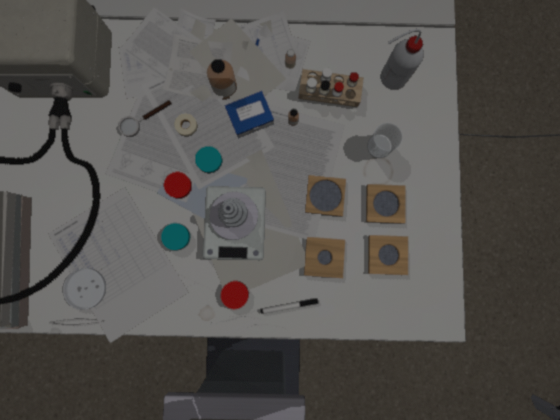

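View pics/side0.png

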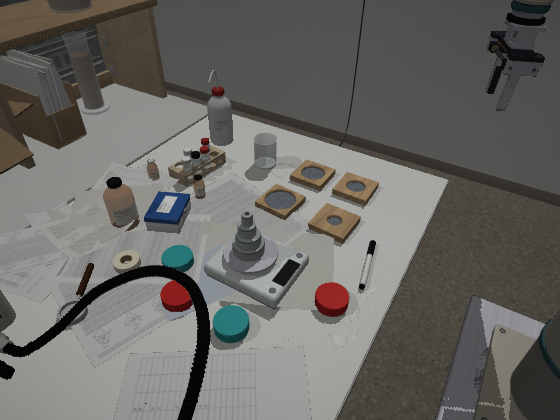

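The stack is on the balance, at top (232,210). The red and turquoise discs at (208,158), (178,185), (175,237) and (235,294) are the look-alikes. The block recesses look largest to smallest at top (326,195), (386,204), (389,254) and (325,257). I'll measure all of this with the wrist camera.

```bash
cat > h.py <<'E'
from rig import bot
import cv2,numpy as np
def shot(n,name):
    c=bot.camera_info(n); im,d=bot.get_image(n)
    cv2.imwrite(f"pics/{name}.png",im[:,:,::-1]); np.savez(f"pics/{name}.npz",im=im,d=d,**c)
    return c,im,d
def cloud(c,d):
    v,u=np.indices(d.shape); K=c["mtx"]
    P=np.stack([(u-K[0,2])/K[0,0]*d,(v-K[1,2])/K[1,1]*d,d],-1)
    W=(P-c["t"])@c["R"]; W[d==0]=np.nan
    return W
E
python3 - <<'E'
from h import *
Q=[1,0,0,0]
for nm,p in(("wseat",[.50,-.27,.36]),("wstack",[.50,0,.38])):
    bot.move_pose(p,Q); bot.dwell(.3); c,im,d=shot("wrist",nm)
    W=cloud(c,d); print(nm,bot.state()["clock"],bot.state()["eef_pos"],(-c["R"].T@c["t"]).round(3),c["R"].round(2).tolist(),np.nanmin(W.reshape(-1,3),0),np.nanmax(W.reshape(-1,3),0))
E
cd pics; python3 -c "
import cv2;a=cv2.imread('wseat.png');b=cv2.imread('wstack.png');cv2.imwrite('both.png',cv2.resize(cv2.vconcat([a,b]),(400,600)))"
```

```text
wseat 2.4917 [ 0.49978738 -0.27037598  0.35983991] [ 0.583 -0.27   0.538] [[-0.0, -1.0, -0.0], [-0.96, 0.0, 0.29], [-0.29, 0.0, -0.96]] [-0.99757482 -1.64208602 -0.7516729 ] [1.01524891 1.10386783 0.49182581]
wstack 3.8917 [ 0.5000947  -0.00077242  0.37987707] [ 0.583 -0.     0.558] [[-0.0, -1.0, -0.0], [-0.96, 0.0, 0.29], [-0.29, 0.0, -0.96]] [-1.0215663  -1.39427398 -0.74996635] [0.77376127 1.39960666 0.51197625]
```

View pics/both.png

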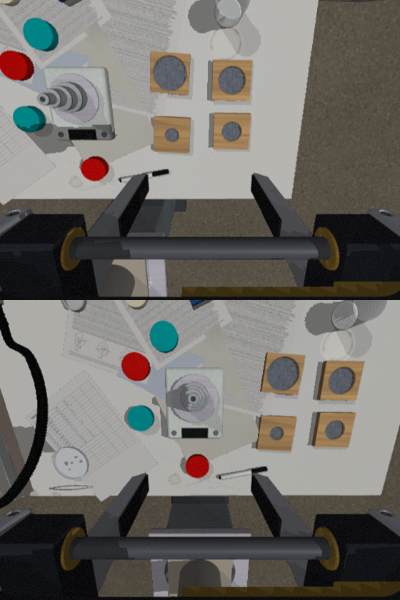

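```bash
cat > m.py <<'E'
from h import *
def ray(c,uv,z):
    K=c["mtx"];r=c["R"].T@np.linalg.inv(K)@np.array([*uv,1.]);o=-c["R"].T@c["t"];return o+r*(z-o[2])/r[2]
def seats(c,im,d):
    hsv=cv2.cvtColor(im,cv2.COLOR_RGB2HSV); W=cloud(c,d)
    m=((hsv[...,1]>75)&(hsv[...,0]>8)&(hsv[...,0]<28)&(W[...,2]>.004)&(W[...,2]<.03)&(W[...,0]>.38)).astype(np.uint8)
    for k in cv2.findContours(m,cv2.RETR_CCOMP,cv2.CHAIN_APPROX_NONE)[0:1][0]:
        if cv2.contourArea(k)<1200 and cv2.contourArea(k)<60: continue
        uv=k[:,0,:].astype(float); P=np.array([ray(c,x,.016) for x in uv])[:,:2].astype(np.float32)
        if cv2.contourArea(P)<2e-4: continue
        r=cv2.minAreaRect(P*1000); (x,y),e=cv2.minEnclosingCircle(P*1000)
        print("rect mm",np.round(r[0],1),np.round(r[1],1),round(r[2],1),"circ",round(x,1),round(y,1),round(2*e,1), "area-diam",round(2*np.sqrt(cv2.contourArea(P*1000)/np.pi),1))
def discs(c,d,cen):
    W=cloud(c,d)
    for n,z in zip("abcd",(.074,.098,.122,.146)):
        m=(abs(W[...,2]-z)<.006)&(np.hypot(W[...,0]-cen[0],W[...,1]-cen[1])<.06)
        p=W[m]; 
        if len(p)<10: print(n,len(p));continue
        (x,y),e=cv2.minEnclosingCircle((p[:,:2]*1000).astype(np.float32)); print(n,len(p),"z",np.median(p[:,2]).round(4),"circ",round(x,1),round(y,1),round(2*e,1))
E
python3 - <<'E'
from m import *
for n in("wseat","wstack"):
    f=np.load(f"pics/{n}.npz");print(n);seats(f,f["im"],f["d"]);discs(f,f["d"],(.555,.003))
E
```

```text
wseat
rect mm [ 469.  -199.5] [89.5 90. ] 86.5 circ 468.5 -200.1 123.5 area-diam 99.3
rect mm [ 468.8 -199.8] [35.1 35.1] 44.1 circ 469.1 -199.7 36.6 area-diam 35.2
rect mm [ 477.8 -348.2] [90.4 89.6] 88.9 circ 478.1 -348.1 124.2 area-diam 99.4
rect mm [ 478.  -348.1] [49.  48.1] 1.6 circ 478.0 -347.9 50.7 area-diam 48.8
rect mm [ 597.9 -343.4] [90.3 88.7] 89.4 circ 597.7 -343.2 123.8 area-diam 99.1
rect mm [ 598.  -343.4] [63.3 61.7] 46.8 circ 598.1 -343.4 64.2 area-diam 62.5
rect mm [ 613.6 -200.2] [89.9 89.3] 85.4 circ 614.2 -200.3 123.9 area-diam 99.1
rect mm [ 613.5 -200.3] [76.6 76.2] 46.4 circ 613.7 -200.4 78.5 area-diam 76.5
a 546 z 0.0737 circ 562.4 11.0 64.4
b 455 z 0.0976 circ 561.2 11.9 50.0
c 340 z 0.1216 circ 562.9 12.9 36.9
d 267 z 0.1453 circ 562.8 11.8 22.9
wstack
rect mm [ 469.  -197.2] [93.  89.5] 86.8 circ 469.4 -197.9 124.3 area-diam 100.4
rect mm [ 469.1 -197.7] [34.8 35.2] 47.6 circ 468.6 -197.8 36.8 area-diam 34.8
rect mm [ 477.8 -344.7] [96.2 89.5] 89.4 circ 477.8 -344.6 129.3 area-diam 102.2
rect mm [ 478.  -345.9] [47.5 48. ] 49.7 circ 478.3 -346.0 50.3 area-diam 48.0
rect mm [ 598.  -339.9] [96.3 88.8] 89.1 circ 597.7 -340.1 128.0 area-diam 102.0
rect mm [ 598.1 -341.3] [61.5 61.9] 49.8 circ 598.0 -340.8 64.3 area-diam 61.8
rect mm [ 613.7 -197.9] [92.8 89.3] 85.4 circ 613.9 -198.3 124.2 area-diam 100.1
rect mm [ 613.9 -197.9] [75.8 75.7] 48.6 circ 613.5 -198.0 78.6 area-diam 76.1
a 429 z 0.0736 circ 562.0 12.0 64.0
b 372 z 0.0975 circ 560.9 13.1 50.1
c 298 z 0.1216 circ 562.8 13.9 36.1
d 220 z 0.1455 circ 562.3 12.1 22.2
```

```bash
cd pics; python3 -c "
import cv2;b=cv2.imread('wstack.png');cv2.imwrite('crop.png',cv2.resize(b[50:220,200:510],(775,425),interpolation=2))"
```

```text
(no output)
```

View pics/crop.png

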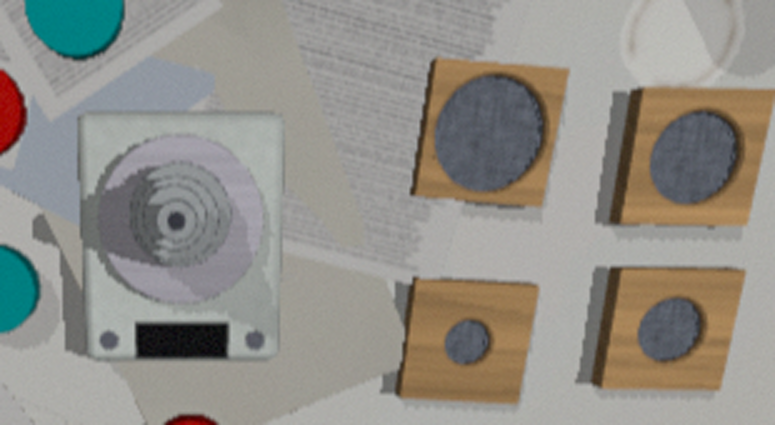

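Candidates for the stack: the steel discs on the pan at wstack (270,137), and the red and turquoise discs beside it. The crop confirms the stack is plain steel, and the recess sizes of 76, 62, 48 and 34 mm identify the blocks. I'll start with weight_d.

```bash
cat > pp.py <<'E'
from m import *
G=dict(d=(.5625,.0120,.122,.022,20),c=(.5628,.0134,.098,.036,30),b=(.561,.0125,.074,.050,40),a=(.5622,.0115,.050,.064,55))
S=dict(a=(.6136,-.1997),b=(.598,-.343),c=(.478,-.3475),d=(.469,-.199))
H=.009
def pick(n,g=None):
    x,y,z,D,F=g or G[n]
    bot.command_gripper(min(.093,D+.03))
    bot.line_to([x,y,.20],feed=.25,orientation=[1,0,0,0])
    hit=bot.line_to([x,y,z+H],feed=.08,threshold=6)
    bot.command_gripper(D-.01,F); s=bot.state()
    print(n,"hit",hit,"w",s["width"].round(4),"gf",s["gripper_force"],"tcp",s["eef_pos"].round(4))
    if abs(s["width"]-D)>.004: raise SystemExit("bad grasp")
    bot.line_to([x,y,.20],feed=.12); s=bot.state(); print("lift w",s["width"].round(4),"F",s["ft_force"].round(2),s["clock"])
def place(n):
    x,y=S[n]
    bot.line_to([x,y,.20],feed=.2)
    bot.line_to([x,y,.010+H+.006],feed=.1)
    h=bot.line_to([x,y,.010+H-.002],feed=.015,threshold=3); s=bot.state()
    print("down",h,"z",s["eef_pos"].round(4),s["width"].round(4))
    bot.command_gripper(min(.093,G[n][3]+.025)); bot.line_to([x,y,.20],feed=.2); print(bot.state()["clock"])
E
python3 - <<'E'
from pp import *
pick("d");c,im,d=shot("wrist","held");discs(c,d,(.5625,.012));place("d")
bot.move_pose([.50,0,.38],[1,0,0,0]);bot.dwell(.2);c,im,d=shot("wrist","afterd");discs(c,d,(.5625,.012));print(bot.state()["clock"])
E
cd pics; python3 -c "
import cv2;a=cv2.imread('held.png');b=cv2.imread('afterd.png');cv2.imwrite('both2.png',cv2.resize(cv2.vconcat([a,b]),(400,600)))"
```

```text
Traceback (most recent call last):
  File "pp.py", line 11, in pick
    print(n,"hit",hit,"w",s["width"].round(4),"gf",s["gripper_force"],"tcp",s["eef_pos"].round(4))
                          ^^^^^^^^^^^^^^^^
AttributeError: 'float' object has no attribute 'round'
[ WARN:0@0.006] global loadsave.cpp:275 findDecoder imread_('held.png'): can't open/read file: check file path/integrity
[ WARN:0@0.006] global loadsave.cpp:275 findDecoder imread_('afterd.png'): can't open/read file: check file path/integrity
Traceback (most recent call last):
cv2.error: OpenCV(4.12.0) /io/opencv/modules/imgproc/src/resize.cpp:4208: error: (-215:Assertion failed) !ssize.empty() in function 'resize'
```

```bash
sed -i 's/s\["width"\].round(4)/round(s["width"],4)/g' pp.py
python3 - <<'E'
from pp import *
s=bot.state();print(s["width"],s["gripper_force"],s["eef_pos"],s["ft_force"],s["clock"])
if abs(s["width"]-.022)>.003: raise SystemExit
x,y=G["d"][:2]
bot.line_to([x,y,.20],feed=.12);s=bot.state();print(s["width"],s["ft_force"])
c,im,d=shot("wrist","held");discs(c,d,(.5625,.012));place("d")
bot.move_pose([.50,0,.38],[1,0,0,0]);bot.dwell(.2);c,im,d=shot("wrist","afterd");discs(c,d,(.5625,.012));print(bot.state()["clock"])
E
cd pics; python3 -c "
import cv2;a=cv2.imread('held.png');b=cv2.imread('afterd.png');cv2.imwrite('both2.png',cv2.resize(cv2.vconcat([a,b]),(400,600)))"
```

```text
0.021463485277808197 20.00019997358322 [0.56257663 0.01198684 0.13114912] [-0.25164662 -0.73189104  1.29217217] 7.2083
0.02135336750754055 [-0.39868642 -1.07666845 -0.64068475]
a 821 z 0.0736 circ 562.8 12.0 64.1
b 671 z 0.0974 circ 561.4 13.1 50.2
c 1195 z 0.1215 circ 563.2 13.9 36.3
d 0
down True z [ 0.4691 -0.199   0.019 ] 0.0216
13.2833
a 426 z 0.0736 circ 562.0 11.9 64.0
b 372 z 0.0976 circ 560.8 13.1 50.1
c 520 z 0.1216 circ 562.9 13.8 36.0
d 0
14.5833
```

View pics/both2.png

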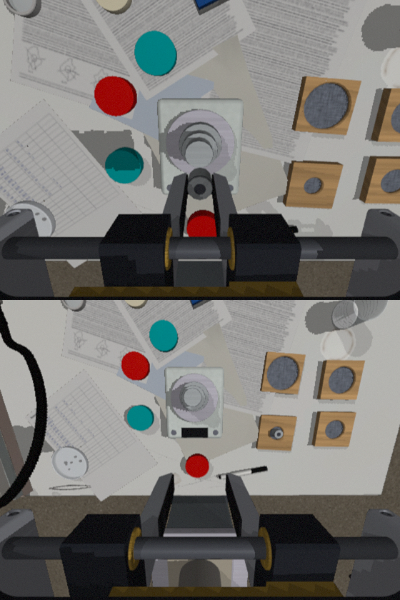

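d was held upright (top half of the picture) and now sits in the small recess at about (278,433) in the lower half. Next are c and b.

```bash
cat >> pp.py <<'E'
def placed(name):
    bot.move_pose([.50,-.27,.36],[1,0,0,0]);bot.dwell(.2);c,im,d=shot("wrist",name);W=cloud(c,d)
    for n,(x,y) in S.items():
        p=W[(abs(W[...,2]-.034)<.006)&(np.hypot(W[...,0]-x,W[...,1]-y)<.05)]
        if len(p)>20:
            (u,v),e=cv2.minEnclosingCircle((p[:,:2]*1000).astype(np.float32));A=np.c_[p[:,:2]-p[:,:2].mean(0),np.ones(len(p))]
            k=np.linalg.lstsq(A,p[:,2],rcond=None)[0];print(n,"z",np.median(p[:,2]).round(4),"off mm",round(u-x*1e3,1),round(v-y*1e3,1),"D",round(2*e,1),"slope",k[:2].round(3))
E
python3 - <<'E'
from pp import *
pick("c");place("c");placed("s1")
pick("b");place("b");placed("s2");print(bot.state()["clock"])
E
```

```text
c hit False w 0.0351 gf 30.000236928462982 tcp [0.5628 0.0133 0.1071]
lift w 0.0355 F [-0.47 -0.07 -2.33] 18.85
down True z [ 0.478  -0.3476  0.019 ] 0.0352
24.85
c z 0.0337 off mm 0.0 0.9 D 36.1 slope [-0.007 -0.004]
d z 0.0337 off mm -0.2 0.5 D 22.4 slope [-0.015  0.042]
b hit False w 0.0491 gf 40.000324845314026 tcp [0.561  0.0125 0.0831]
lift w 0.0493 F [ 0.27 -0.63 -4.82] 31.1667
down True z [ 0.5981 -0.3431  0.0191] 0.0492
37.1083
b z 0.0335 off mm -0.1 0.5 D 50.2 slope [-0.003  0.001]
c z 0.0335 off mm 0.0 0.3 D 36.6 slope [-0.01  -0.001]
d z 0.0337 off mm 0.1 0.3 D 21.7 slope [-0.035  0.041]
38.1833
```

```bash
python3 - <<'E'
from pp import *
bot.move_pose([.50,0,.33],[1,0,0,0]);c,im,d=shot("wrist","a");discs(c,d,(.5625,.012))
pick("a");place("a");placed("s3");shot("side","sidef");print(bot.state()["clock"])
E
cd pics; python3 -c "
import cv2;a=cv2.imread('s3.png');b=cv2.imread('sidef.png');cv2.imwrite('both3.png',cv2.resize(cv2.vconcat([a,b]),(400,600)))"
```

```text
a 1631 z 0.0736 circ 562.2 11.9 64.1
b 0
c 0
d 0
a hit False w 0.063 gf 55.000280141830444 tcp [0.5622 0.0114 0.059 ]
lift w 0.063 F [-1.1  -0.45 -4.78] 44.3417
down True z [ 0.6138 -0.1997  0.0191] 0.0628
49.5833
a z 0.0336 off mm -0.1 0.6 D 64.1 slope [0.001 0.002]
b z 0.0335 off mm -0.2 0.7 D 50.2 slope [ 0.002 -0.004]
c z 0.0337 off mm -0.1 0.7 D 36.1 slope [-0.009 -0.01 ]
d z 0.0337 off mm -0.3 0.5 D 22.0 slope [-0.031  0.06 ]
50.725
```

View pics/both3.png

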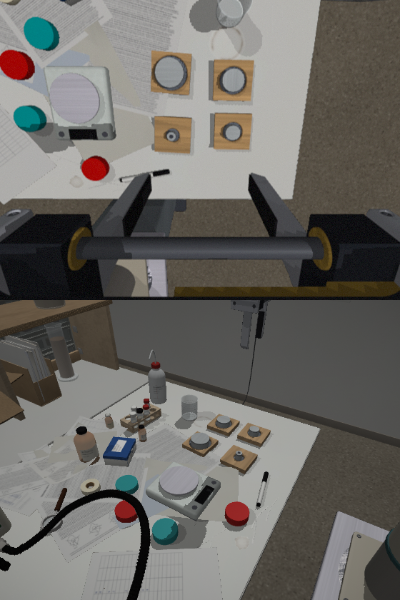

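All four weights sit in their own recesses (wrist: a (170,72), b (232,80), d (172,134), c (233,131)). The pan is empty and the beaker is standing.

```bash
python3 -c "
from rig import bot
print(bot.sign_off())"
```

```text
the job is handed in; nothing more can be done
None
```

The job is handed in: in the last wrist-camera check each weight sat on the floor of its own block's recess, within about 1 mm of centre, and the beaker was still standing; the sign-off did not report the judged result.

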